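Hold-to-run test of the dust extractor

TASK

Start the bench's dust extractor from its three cordless control boxes with the closed fingers: first press down the raised end of the oblong rocker until it is fully tipped over, then push the square key fully in, then press the large round button fully down and finish with your fingers still holding it down, because the extractor runs only while it is held. Keep to that order, leave the small round button alone, and only press: pick nothing up, and leave the boxes and everything else on the bench where they stand.

Things in the scene. Friction and masses are not known exactly. Their poses are not given: they have to be found in the camera images.
- rocker_box: Grey control box 104 (x) x 76 (y) mm with one oblong, slightly dished black rocker (60 x 28 mm, long way along the box's x) in a bezel whose top is 47 mm above the bench. A loose flat steel box of about 1.1 kg on rubber feet, housing top 44 mm above the bench; it can stand in any of three places in a row and be turned any way. Origin: centre of its underside, z up.
- rocker (a joint): Angle of the rocker on a cross pivot at its middle, along the box's y, 50 mm above the bench: about -0.2 at the start (its end on the box's +x side stands raised, about 63 mm above the bench; the other end is low), +0.2 when fully tipped over (the +x end fully down, about 52 mm above the bench). No spring: stiff (about 1.5 N at the point rocker_end, more nearer the pivot), stays wherever it is left, so press until it stops.
- rocker_end (a point): Point on the rocker's upper face, 20 mm from the pivot towards its +x (raised) end and 10 mm short of that end: press down here. It goes down about 8 mm, to 52 mm above the bench. x along the rocker's length.
- key_box: Grey control box 96 (x) x 80 (y) mm with one square black key (30 x 30 mm) in the middle, in a square collar whose top is 47 mm above the bench. A loose flat steel box of about 1.1 kg on rubber feet, housing top 44 mm above the bench; it can stand in any of three places in a row and be turned any way. Origin: centre of its underside, z up.
- key (a joint): How far the square key is pushed in, m: 0 standing out (start), 0.006 fully in. No spring: it takes about 3 N to push and stays in when left.
- key_top (a point): Centre of the square key's top face, 56 mm above the bench at the start, 50 mm when fully in. Press down here.
- run_box: Grey control box 110 (x) x 76 (y) mm with two round black buttons along its x: a large mushroom button (36 mm across, 22 mm from the middle on the -x side) and a small button (18 mm across, 34 mm from the middle on the +x side). A loose flat steel box of about 1.1 kg on rubber feet, housing top 44 mm above the bench; it can stand in any of three places in a row and be turned any way. Origin: centre of its underside, z up.
- run (a joint): How far the large round button is pressed, m: 0 up, 0.007 fully down. Springs back when let go; starts to move at 1.5 N, fully down takes 5 N.
- run_top (a point): Centre of the large round button's top, 61 mm above the bench when up, 54 mm when fully down. Press down here and hold.
- stop (a joint): How far the small round button is pressed, m: 0 up, 0.003 fully down. Sprung. To be left alone.
- stop_top (a point): Centre of the small round button's top, 50 mm above the bench; 56 mm from the centre of the large one.
- screwdriver: Bystander: yellow-handled screwdriver, about 170 mm long, lying between the boxes; to be left where it is.
- felt_marker: Bystander: white and blue felt marker, 134 mm long, near the front edge on the left; to be left where it is.
- square_offcut: Bystander: pine offcut 60 x 60 x 38 mm behind the boxes; to be left where it is.
- battery: Bystander: black tool battery pack 62 x 75 x 60 mm behind the boxes; to be left where it is.
- pocket_torch: Bystander: grey torch 142 mm long, lying behind the boxes; to be left where it is.
- tub: Bystander: lidded tub 74 x 106 x 54 mm on the right; to be left where it is.
- carton: Bystander: red carton 44 x 80 x 58 mm on the left; to be left where it is.
Not all that is in view belongs to the job. What is shaped like the key_box but purple is not meant.

How it is judged (in metres and radians):
On the way, in this order (a step that is already met when the one before it is completed fails the run):
1. the rocker is tipped over, its raised end fully down (value of joint rocker above 0.15 rad), for 0.2 s.
2. the square key is fully in (value of joint key above 0.0048 m and value of joint rocker above 0.15 rad), for 0.2 s.
At the end, for the whole second after the job is handed in: The rocker is tipped over (beyond 0.15 of 0.2 rad), the square key is in (over 4.8 of 6 mm), the large round button is held down by the fingers (over 5 of 7 mm, more than 1 N), the small round button is up, and the boxes stand on the bench (all of step 2 and value of joint run above 0.005 m and value of joint stop below 0.001 m and contact force between the fingers and run above 1 N and height (world z) of each of rocker_box, key_box, run_box below 0.01 m); the arm keeps its last pose, push and grip.
It fails at once if the square key is pushed in before the rocker is tipped over (value of joint key above 0.003 m and value of joint rocker below 0.12 rad).
It fails at once if the large round button is pressed before the square key is in (value of joint run above 0.003 m and value of joint key below 0.0045 m).
It fails at once if the small round button is pressed (value of joint stop above 0.0015 m).
It fails at once if a control box is lifted or tipped (10 mm) or shoved (30 mm) (distance of any of rocker_box, key_box, run_box from where it was at the start of the episode above 0.03 m or height (world z) of any of rocker_box, key_box, run_box above 0.01 m or angle between any of rocker_box, key_box, run_box's own z axis and vertical above 0.15 rad).
It fails at once if a bystander is lifted, carried or pushed more than 30 mm (distance of any of screwdriver, felt_marker, square_offcut, battery, pocket_torch, tub, carton from where it was at the start of the episode above 0.03 m).
It also fails if it takes over 48 s, if anything falls off the work surface, if the arm or the gripper's body presses on something with over 40 N, if the wrist force passes 120 N, or if a joint passes its speed limit or range.

ROBOT

A 6-joint arm with a two-finger parallel gripper is mounted at the origin on a cart in front of the work surface, level with it; the furniture and walls round the work are solid. World frame = base frame: x ahead of the robot, y to its left, z up, the work surface at z = 0. Lengths are in mm, angles in rad, forces in N, time in s.
With the tool pointing down it reaches from about 275 to 1000 mm from the base axis. Payload 8.4 kg.
Tool frame: the origin (TCP) lies midway between the tips of the shut fingers; the grasp point (between the pads) lies 19 mm behind it; z points along the fingers, y is the direction in which the jaws open and shut (so a half turn about z gives the same grasp; the last joint's range is limited). The gripper opens to 85 mm and grips with 20 to 120 N. Pads are 22 mm wide; open, the fingers measure 114 mm over their backs; the gripper's body (76 mm by 85 mm) begins 54 mm behind the grasp point. The pads swing forward as they close: fully open they stand 13 mm farther back than shut.
Start: joints at [-1.291, 0.353, 1.633, -0, 1.155, -0.002], TCP at [173.802, -600.351, 231.281] pointing down, gripper open.
Joint ranges: [-2.63, 2.63], [-0.92, 2.1], [0.06, 2.66], [-1.3, 4.44], [0, 2.69], [-3.02, 3.02]. Speed limits (rad/s): [2.22, 2.22, 2.79, 3.14, 3.14, 3.14].

INTERFACE

Orientations are given as [roll, pitch, yaw] about the fixed x, y, z axes, in that order (R = Rz(yaw) Ry(pitch) Rx(roll)).
In Python, from rig import r gives the robot as it stands.
- The arm moves only by the tool play_rows, never from a script. Its argument "moves" is a list of rows, each a list of 3 entries, a list of its own where there are three numbers: the turn, a rotation vector about the tool's x, y, z in degrees, then the shift along the tool's x, y, z in mm, then the opening, from 0 (shut) to 1 (fully open). A call has 1 to 20 rows; each row is the pose to reach, as a shift and turn from the pose measured when the call began, along the tool's axes at that moment; what a row does not reach only later rows make up. A row lasts 1/10 s, in which the tool goes at most 50 mm and 8.59 degrees, less where a joint would pass 70% of its speed; a pose out of reach is approached as far as the arm can. A call with a gripper value outside its range is refused whole. The fingers move at their own pace and stop on an object; "newtons" is the grip in N (left out, the last holds). Time passes only in rows, so rows that repeat a pose let the fingers close. It gives the time, the measured TCP pose, the force and the opening at its end, in the units of the state.
- r.sense(): the state, without advancing time (a new reading comes with each control period).
- r.grab_frame(name): name is "scene" or "top"; returns a dict with "color" (384x512x3 uint8, red, green, blue), "K" (3x3 intrinsics, pixels), "k1" (the pictures are not rectified: a ray, as slopes to the right and down, at radius r is drawn at 1 + k1 r^2 times it, then the intrinsics apply), "rvec" (rotation vector, rad) and "tvec" (3), from world to camera coordinates, as OpenCV has them. Camera axes: x right, y down, z forward; pixel columns grow to the right and rows downward; lengths in mm; the calibration is good to about 2 mm. A picture is of the moment at which its call begins. There is no depth.
- r.sign_off(): hands the job in, once; it reports no verdict.
Trained networks look in a picture, given as the dict that the camera call returned (one of the last four; its "shot" number tells which), for a name from the list of things; names that differ only in an ending like _2 or _b are one class to them, and where a whole thing is asked for, a point or a joint stands for the part that bears it (a point fixed in the world has none). Each returns a list of dicts, best first, with "conf" (0 to 1); they miss things now and then, are a little off and sometimes report something else, mostly with a low value. They report only what shows in the picture. A call takes as long as a camera call. They do not tell look-alikes from the thing itself.
- r.silhouettes(picture, name): "mask" (384x512 bool, what is visible of it) and "location" ([column, row] in pixels, amid what is visible of it).
The state is a dict: "clock": time; "qpos": joint angles; "qvel": joint speeds; "joint_efforts": joint torques, N m; "eef_pos": TCP position; "tcp_rot": TCP orientation; "contact_force": force on the tool from outside, world axes, zero at the start; "wrist_torque": the same for the moment, N m; "opening": opening from 0.0 (shut) to 1.0 (fully open).
Only numpy, scipy, OpenCV 4.12 (cv2) and the standard library are available. Lean on these libraries where they do the work, as an engineer would, in place of code of your own. Each camera call takes 0.05 s, during which the arm holds its last target.

## Working session

There is one attempt and no reset: what is moved stays moved. The work goes in short steps, Python scripts to look and compute and a tool call to move; the robot and the scene stay as the last step left them, time stands still between calls to the robot, and variables do not carry over. Pictures are saved under pics/ and viewed, and the job is handed in when it is done.

Besides the shell and the picture viewer there is one more tool, called after "Emit:" as name([rows], argument=value, ...), one row to a line, values as JSON. play_rows: Moves the arm, as the interface text tells. Its arguments: {"type":"object","properties":{"moves":{"type":"array"},"newtons":{"type":"number"}},"required":["moves"]}

```bash
mkdir -p pics; ls; cat > h.py <<'E'
import numpy as np,cv2,pickle
from rig import r
def save(n,img,s=1):
    cv2.imwrite('pics/'+n,cv2.resize(img[:,:,::-1],None,fx=s,fy=s,interpolation=cv2.INTER_CUBIC))
def ray(f,px):
    K=np.array(f['K']);k1=f['k1']
    d=np.array([(px[0]-K[0,2])/K[0,0],(px[1]-K[1,2])/K[1,1]])
    u=d.copy()
    for _ in range(50): u=d/(1+k1*(u@u))
    R=cv2.Rodrigues(np.array(f['rvec'],float))[0];t=np.array(f['tvec'],float).ravel()
    return -R.T@t, R.T@np.array([u[0],u[1],1])
def onz(f,px,z):
    c,d=ray(f,px); return c+d*(z-c[2])/d[2]
def proj(f,P):
    R=cv2.Rodrigues(np.array(f['rvec'],float))[0];t=np.array(f['tvec'],float).ravel()
    q=np.atleast_2d(P)@R.T+t; u=q[:,:2]/q[:,2:]
    u=u*(1+f['k1']*(u**2).sum(1,keepdims=True)); K=np.array(f['K'])
    return np.c_[u[:,0]*K[0,0]+K[0,2],u[:,1]*K[1,1]+K[1,2]]
E
python3 - <<'E'
from h import *
for n in('top','scene'):
    f=r.grab_frame(n); pickle.dump(f,open(n+'.pkl','wb')); save(n+'1.png',f['color'],1.5)
    c,_=ray(f,(256,192));print(n,c,f['k1'],f['K'][0][0])
    for o in('rocker_box','key_box','run_box','rocker','key','run','stop','rocker_end','key_top','run_top','stop_top'):
        for d in r.silhouettes(f,o): print(o,round(d['conf'],2),np.round(d['location'],1),d['mask'].sum(), np.round(onz(f,d['location'],50),0))
print(r.sense())
E
```

```text
pics
top [-300.26347905  250.17054459 1351.10296085] -0.12541803004861538 453.1214702199035
key_box 0.63 [380.3 147.1] 88 [ 523. -580.   50.]
run_box 0.68 [146.4 226.2] 828 [497. 314.  50.]
rocker 0.56 [220.8 213.6] 119 [458.  68.  50.]
rocker 0.17 [354.8 180.6] 36 [ 421. -417.   50.]
run 0.6 [143.4 213.1] 60 [549. 312.  50.]
rocker_end 0.64 [222.2 211.8] 133 [463.  61.  50.]
key_top 0.71 [140.6 216.1] 81 [541. 324.  50.]
run_top 0.5 [224.7 216.8] 721 [441.  60.  50.]
run_top 0.4 [140.8 213.7] 88 [550. 321.  50.]
run_top 0.18 [238.3 151.1] 360 [688. -76.  50.]
scene [ -175.16474417 -1407.43242293  1169.30820838] -0.07975695037947479 437.23377228571167
rocker_box 0.35 [259.1 217.9] 460 [ 472. -188.   50.]
key_box 0.96 [258.8 217. ] 421 [ 473. -182.   50.]
key_box 0.79 [333.7 274.8] 644 [ 561. -585.   50.]
run_box 0.59 [215.7 160.4] 87 [486. 301.  50.]
rocker 0.43 [281.3 176.9] 162 [701.  33.  50.]
key 0.5 [335.4 266.5] 65 [ 589. -554.   50.]
rocker_end 0.58 [256.6 216.9] 30 [ 465. -178.   50.]
key_top 0.5 [258.5 217.5] 406 [ 471. -185.   50.]
key_top 0.47 [333.4 268.3] 55 [ 578. -558.   50.]
{'clock': 1.2, 'qpos': array([-1.29140370e+00,  3.53022565e-01,  1.63336551e+00, -1.11346820e-05,
        1.15523993e+00, -2.42999310e-03]), 'qvel': array([ 7.02225821e-05,  3.32776158e-04, -1.58412235e-03,  7.00499377e-04,
       -4.91872429e-04,  2.41792425e-03]), 'joint_efforts': array([ 1.10905719e-03, -6.05165219e+01, -3.42440057e+01,  1.86239149e-04,
        9.36609686e-04,  4.86716075e-06]), 'eef_pos': array([ 173.79754468, -600.35747203,  231.28164719]), 'tcp_rot': array([-3.14155728e+00,  1.01009500e-05,  2.81827116e-01]), 'contact_force': array([0.79121838, 0.52544286, 0.50175991]), 'wrist_torque': array([0.0194253 , 0.00959496, 0.03173109]), 'opening': 0.9972431702690864}
```

View pics/top1.png

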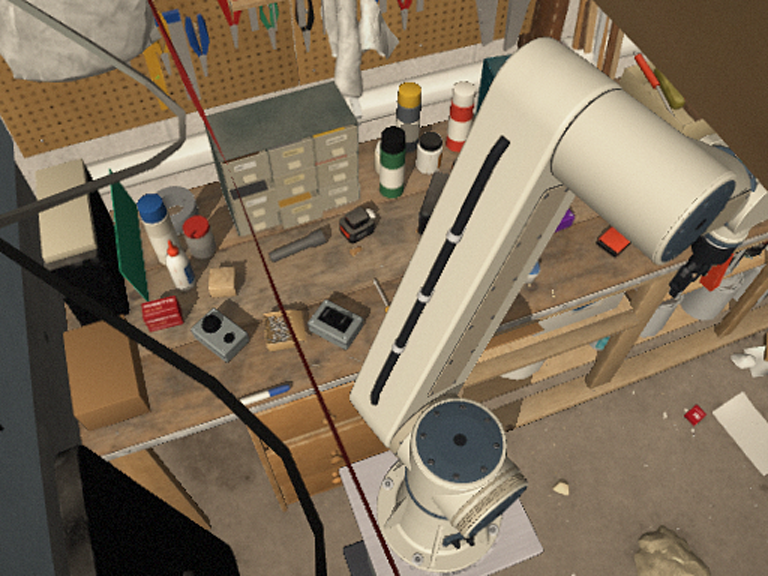

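View pics/scene1.png

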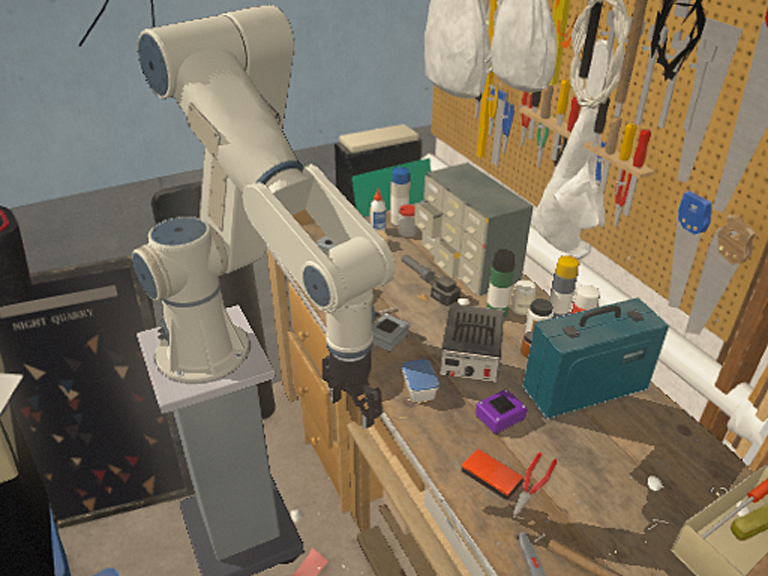

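Candidates in view:
- Top view, native pixels: run box at (147,220), with two round buttons, and rocker box at (224,215), with an oblong rocker.
- Scene view: grey key box at (259,218). The purple look-alike at (334,273) is not meant.

The arm hides the key box in the top view, so I'll swing it aside and shut the fingers.

Emit:
play_rows([
  [[0, 0, 0], [-45, -10, -8], 0],
  [[0, 0, 0], [-90, -20, -16], 0],
  [[0, 0, 0], [-135, -30, -24], 0],
  [[0, 0, 0], [-180, -40, -32], 0],
  [[0, 0, 0], [-225, -50, -40], 0],
  [[0, 0, 0], [-270, -60, -50], 0],
  [[0, 0, 0], [-270, -60, -50], 0],
], newtons=60)

```text
clock: 1.9
eef_pos: [-107.5, -618.5, 282.8]
tcp_rot: [3.14, 0.003, 0.277]
contact_force: [0.3, 0.6, 0.7]
opening: 0.002
```

```bash
python3 - <<'E'
from h import *
for n in('top','scene'):
    f=r.grab_frame(n); pickle.dump(f,open(n+'.pkl','wb')); save(n+'2.png',f['color'],1.5)
    for o in('rocker_box','key_box','run_box','rocker','key','run','stop'):
        for d in r.silhouettes(f,o): print(n,o,round(d['conf'],2),np.round(d['location'],1),d['mask'].sum(), np.round(onz(f,d['location'],50),0))
    if n=='top': save('topc.png',f['color'][180:260,110:310],4)
    else: save('scc.png',f['color'][140:240,180:320],5)
s=r.sense();print(s['clock'],s['eef_pos'],s['opening'])
E
```

```text
top rocker_box 0.89 [221.4 217.3] 724 [443.  71.  50.]
top key_box 0.65 [283.4 189.3] 448 [ 475. -166.   50.]
top run_box 0.85 [146.6 223.9] 785 [505. 311.  50.]
top rocker 0.71 [220.4 210.8] 133 [468.  66.  50.]
top rocker 0.2 [287.5 184. ] 56 [ 491. -188.   50.]
top key 0.39 [222.9 216.8] 750 [443.  65.  50.]
top key 0.23 [237.7 150. ] 372 [694. -76.  50.]
top run 0.74 [236.5 150. ] 391 [695. -72.  50.]
top run 0.4 [149.3 189.6] 370 [636. 271.  50.]
scene rocker_box 0.87 [231.4 190.5] 417 [450.  36.  50.]
scene key_box 0.97 [333.2 277.2] 624 [ 552. -594.   50.]
scene key_box 0.77 [257.8 221.2] 485 [ 457. -205.   50.]
scene key_box 0.53 [294.8 192.5] 240 [ 693. -101.   50.]
scene key_box 0.46 [252.  159.3] 159 [649. 232.  50.]
scene run_box 0.9 [220.6 161.9] 354 [502. 277.  50.]
scene rocker 0.55 [231.9 187.4] 65 [462.  57.  50.]
scene key 0.56 [334.2 267.5] 50 [ 583. -556.   50.]
2.7 [-102.14064752 -617.81400443  281.26700328] -0.0049887375617538934
```

View pics/top2.png

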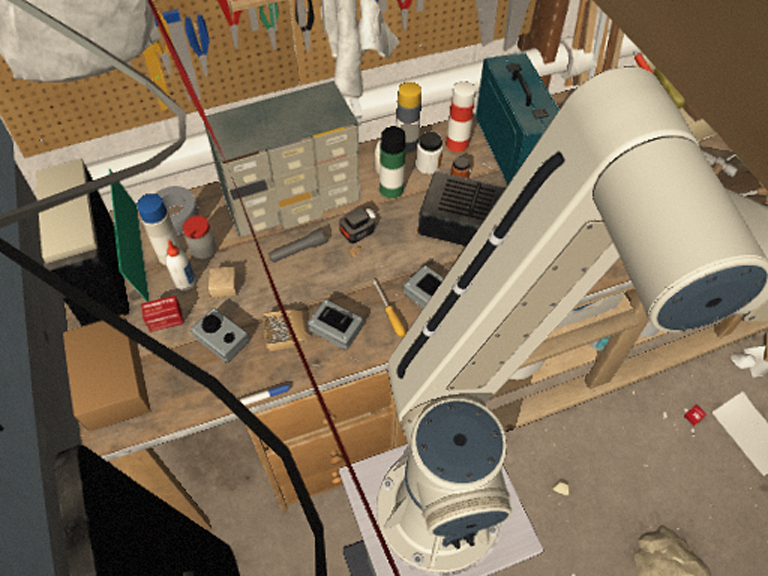

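View pics/topc.png

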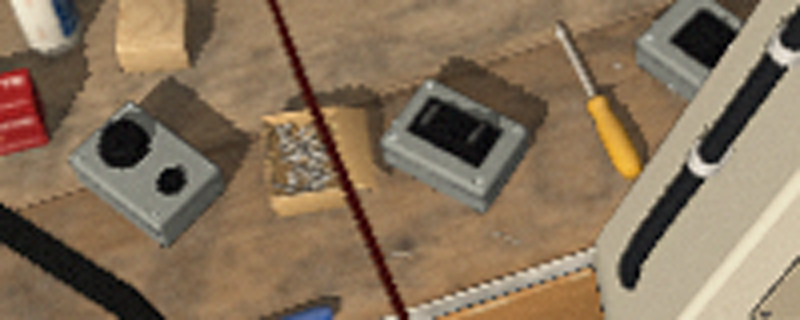

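View pics/scc.png

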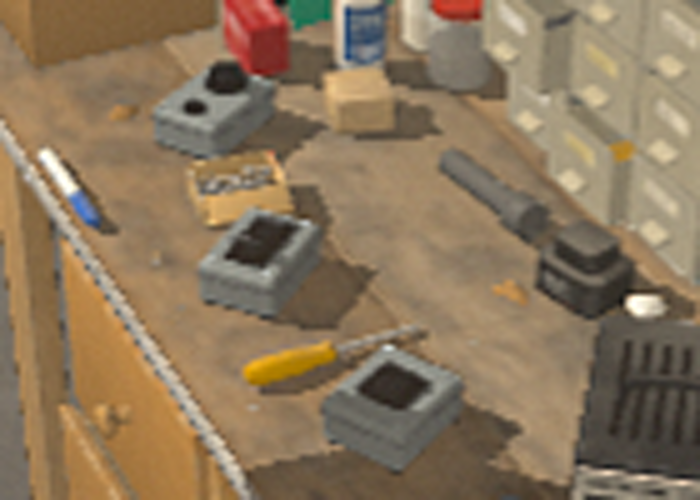

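```bash
cat > fit.py <<'E'
from h import *
from scipy.optimize import minimize
F={n:pickle.load(open(n+'.pkl','rb')) for n in('top','scene')}
def pts(L,W,x,y,a,z):
    c=np.array([[1,1],[-1,1],[-1,-1],[1,-1]])*[L/2,W/2]
    Rm=np.array([[np.cos(a),-np.sin(a)],[np.sin(a),np.cos(a)]])
    return np.c_[c@Rm.T+[x,y],np.full(4,z)]
def hull(f,L,W,p,s):
    P=np.r_[pts(L,W,*p,0),pts(L,W,*p,44)]
    q=proj(f,P); return cv2.convexHull(((q+.5)*s).astype(np.float32))
E
python3 - <<'E'
from fit import *
S=4
G={n:r.grab_frame(n) for n in F}
sizes={'rocker_box':(104,76,(450,65)),'key_box':(96,80,(473,-180)),'run_box':(110,76,(505,311))}
out={}
for o,(L,W,c0) in sizes.items():
    M={}
    for n in G:
        ds=[d for d in r.silhouettes(G[n],o) if np.hypot(*(onz(G[n],d['location'],44)[:2]-c0))<60]
        if not ds: print('miss',o,n);continue
        m=ds[0]['mask'].astype(np.uint8)
        if o=='key_box' and n=='top': continue
        M[n]=cv2.resize(m*255,None,fx=S,fy=S,interpolation=cv2.INTER_LINEAR)/255.
    def cost(p):
        t=0
        for n,m in M.items():
            h=hull(G[n],L,W,p,S); im=np.zeros(m.shape,np.uint8)
            cv2.fillConvexPoly(im,np.round(h*16).astype(np.int32),1,shift=4)
            t+=np.abs(im-m).sum()/m.sum()
        return t
    best=[]
    for a in np.linspace(0,np.pi,13)[:-1]:
        q=minimize(cost,[*c0,a],method='Nelder-Mead',options=dict(initial_simplex=[[*c0,a],[c0[0]+20,c0[1],a],[c0[0],c0[1]+20,a],[*c0,a+.25]],xatol=.1,fatol=1e-4,maxiter=200))
        best.append((q.fun,*q.x))
    best.sort();print(o,list(M)); 
    for b in best[:4]: print(np.round(b,3))
    out[o]=best[0][1:]
pickle.dump(out,open('fit.pkl','wb'))
for n in G:
    s=4; im=cv2.resize(G[n]['color'],None,fx=s,fy=s,interpolation=cv2.INTER_CUBIC)
    for o,(L,W,_) in sizes.items():
        for z,col in((0,(255,255,0)),(44,(0,255,0))):
            q=((proj(G[n],pts(L,W,*out[o],z))+.5)*s).astype(np.int32); cv2.polylines(im,[q],True,col,1)
    im=im[4*175:4*260,4*115:4*310] if n=='top' else im[4*140:4*240,4*185:4*300]
    save('fit_%s.png'%n,im)
E
```

```text
rocker_box ['top', 'scene']
[4.33000e-01 4.64343e+02 5.90480e+01 7.93000e-01]
[4.3400e-01 4.6419e+02 5.8928e+01 7.7800e-01]
[4.35000e-01 4.63953e+02 5.92710e+01 8.15000e-01]
[4.35000e-01 4.63801e+02 5.93420e+01 8.12000e-01]
key_box ['scene']
[ 1.89000e-01  4.78548e+02 -1.71909e+02  5.84000e-01]
[ 1.90000e-01  4.79763e+02 -1.71020e+02  5.56000e-01]
[ 1.92000e-01  4.79524e+02 -1.71297e+02  5.50000e-01]
[ 1.92000e-01  4.77408e+02 -1.73486e+02  5.54000e-01]
miss run_box top
run_box ['scene']
[1.74000e-01 5.30722e+02 3.21576e+02 6.48000e-01]
[1.77000e-01 5.30934e+02 3.22498e+02 6.43000e-01]
[1.78000e-01 5.29965e+02 3.20464e+02 6.47000e-01]
[1.78000e-01 5.30144e+02 3.20786e+02 6.49000e-01]
```

View pics/fit_top.png

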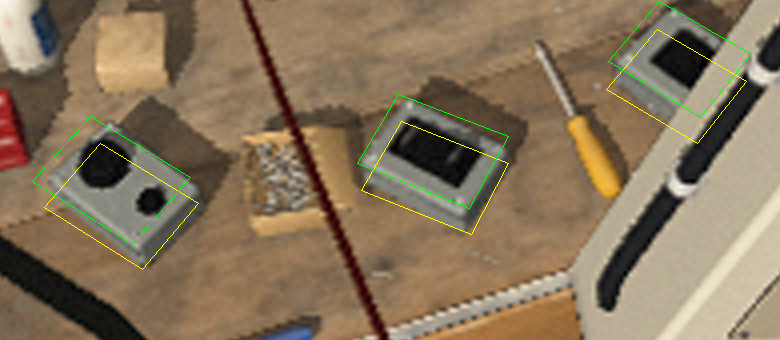

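View pics/fit_scene.png

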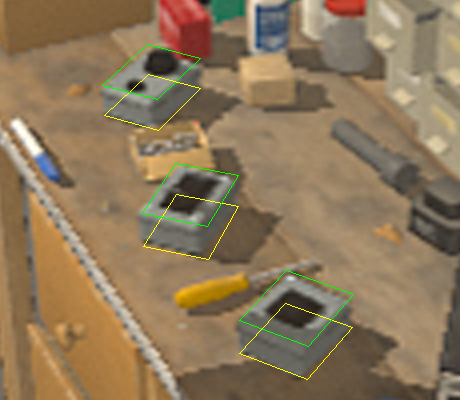

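```bash
python3 - <<'E'
from fit import *
for n,cs in(('top',[(147,222),(222,214),(284,190)]),('scene',[(222,162),(232,190),(258,220)])):
    f=F[n]; t=[]
    for (u,v) in cs:
        c=f['color'][v-20:v+20,u-20:u+20]; t.append(cv2.resize(c,None,fx=6.6,fy=6.6,interpolation=cv2.INTER_CUBIC))
    save('z_%s.png'%n,np.hstack(t))
    hsv=f['color'].max(2)
    for (u,v) in cs:
        m=np.zeros(hsv.shape,np.uint8); m[v-20:v+20,u-20:u+20]=(hsv[v-20:v+20,u-20:u+20]<55)
        k,lab,st,ce=cv2.connectedComponentsWithStats(m,connectivity=4)
        for i in range(1,k):
            if st[i,4]>8: print(n,(u,v),st[i],np.round(ce[i],2),np.round(onz(f,ce[i],54)[:2],1))
E
```

```text
top (147, 222) [135 210  13  12 119] [140.56 215.55] [540.8 323.1]
top (147, 222) [149 222   7   7  36] [152.28 224.78] [492.7 294.3]
top (222, 214) [212 205  23  17 206] [223.41 212.56] [456.   59.1]
top (284, 190) [278 183  16  14 135] [285.7  189.17] [ 470.3 -172.3]
top (284, 190) [290 194  14  16 101] [297.81 202.5 ] [ 406.  -189.6]
scene (222, 162) [222 153   7   6  35] [224.89 155.49] [542.1 317.5]
scene (232, 190) [225 185  14   8  37] [231.76 189.19] [453.3  39.4]
scene (258, 220) [252 213  13   9  51] [258.41 217.16] [ 469.  -187.1]
```

View pics/z_top.png

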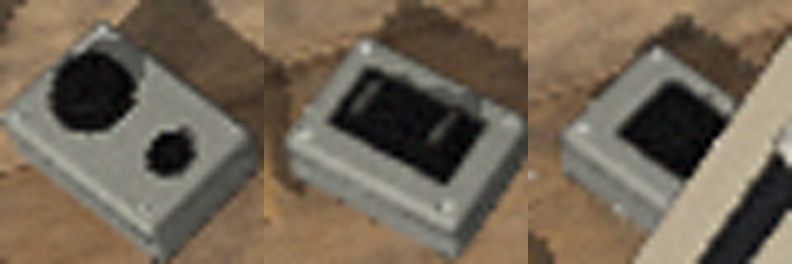

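View pics/z_scene.png

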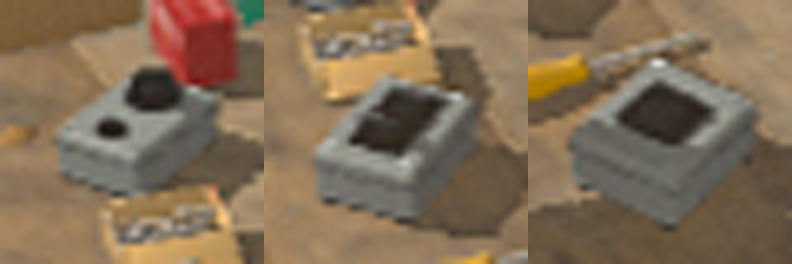

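```bash
cat > cf.py <<'E'
from fit import *
from scipy.optimize import least_squares
B={'run':(110,76),'rocker':(104,76),'key':(96,80)}
O={'top':{'run':(147,222),'rocker':(222,214),'key':(284,190)},'scene':{'run':(222,162),'rocker':(232,190),'key':(258,220)}}
# top-face corners in 6.6x crops, by compass: far(back) etc -> indices of pts order found by nearest
C={'top':{'run':[(103,25),(3,118),(155,232),(253,140)],'rocker':[(102,42),(24,140),(186,235),(263,135)],'key':[(129,45),(37,140)]},
'scene':{'run':[(60,140),(140,172),(217,100)],'rocker':[(53,160),(136,192),(209,98),(124,75)],'key':[(129,62),(44,140),(229,112),(140,178)]}}
X0={'run':(510,315,.7),'rocker':(455,55,.7),'key':(470,-185,.7)}
def px(n,b,c): o=O[n][b]; return np.array(c)/6.6-.5+np.array(o)-20
res={}
for b in B:
    L,W=B[b]
    for views in(('top','scene'),('top',),('scene',)):
      best=None
      for a0 in np.arange(0,np.pi,.3):
        def fn(p):
            e=[]
            for n in views:
                q=proj(F[n],pts(L-3,W-3,*p,44))
                for c in C[n][b]:
                    d=q-px(n,b,c); e.append(d[np.argmin((d**2).sum(1))])
            return np.ravel(e)
        s=least_squares(fn,[*X0[b][:2],a0],x_scale=[10,10,.1])
        if best is None or s.cost<best.cost: best=s
      print(b,views,np.round(best.x,2),round(best.cost,2))
      if len(views)==2:res[b]=best.x
pickle.dump(res,open('res.pkl','wb'))
E
python3 cf.py; python3 - <<'E'
from fit import *
res=pickle.load(open('res.pkl','rb'));B={'run':(110,76),'rocker':(104,76),'key':(96,80)}
for n in F:
    s=6; im=cv2.resize(F[n]['color'],None,fx=s,fy=s,interpolation=cv2.INTER_CUBIC)
    for o,(L,W) in B.items():
        for z,col in((0,(255,255,0)),(44,(0,255,0))):
            q=((proj(F[n],pts(L,W,*res[o],z))+.5)*s).astype(np.int32); cv2.polylines(im,[q],True,col,1)
        if o!='run':
            l,w,z=(60,28,50) if o=='rocker' else (30,30,56)
            q=((proj(F[n],pts(l,w,*res[o],z))+.5)*s).astype(np.int32); cv2.polylines(im,[q],True,(255,0,0),1)
        else:
            for sg in(1,-1):
              for d,rad,z in((-22,18,61),(34,9,50)):
                a=res[o][2]+(0 if sg==1 else np.pi); c=res[o][:2]+d*np.array([np.cos(a),np.sin(a)])
                t=np.linspace(0,6.3,40); P=np.c_[c[0]+rad*np.cos(t),c[1]+rad*np.sin(t),0*t+z]
                q=((proj(F[n],P)+.5)*s).astype(np.int32); cv2.polylines(im,[q],True,(255,0,0) if sg==1 else (0,255,255),1)
    W={'top':[(147,222),(222,214),(284,190)],'scene':[(222,162),(232,190),(258,220)]}[n]
    save('f2_%s.png'%n,np.hstack([im[(v-22)*s:(v+22)*s,(u-22)*s:(u+22)*s] for u,v in W]))
E
```

```text
run ('top', 'scene') [522.1  309.98   0.57] 4.44
run ('top',) [521.   311.34   0.55] 0.65
run ('scene',) [521.07 299.16   0.59] 0.34
rocker ('top', 'scene') [457.01  58.68   3.78] 6.05
rocker ('top',) [455.85  60.27   0.64] 0.54
rocker ('scene',) [456.89  52.6    0.64] 3.31
key ('top', 'scene') [ 470.95 -177.93    0.5 ] 2.43
key ('top',) [ 469.7  -176.47    0.52] 0.11
key ('scene',) [ 4.7105e+02 -1.8026e+02  4.7000e-01] 1.16
```

View pics/f2_top.png

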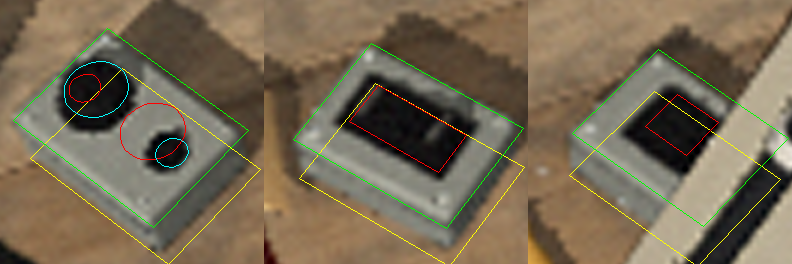

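View pics/f2_scene.png

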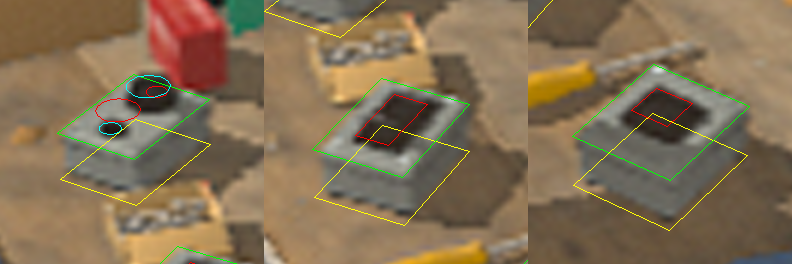

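```bash
cat >> cf.py <<'E'
print('free z')
for b in B:
    L,W=B[b]
    def fn(p):
        e=[]
        for n in F:
            q=proj(F[n],pts(L-3,W-3,*p))
            for c in C[n][b]:
                d=q-px(n,b,c); e.append(d[np.argmin((d**2).sum(1))])
        return np.ravel(e)
    s=least_squares(fn,[*res[b],44],x_scale=[10,10,.1,10]); print(b,np.round(s.x,2),round(s.cost,2))
E
python3 cf.py|sed -n '/free/,$p'
python3 - <<'E'
from fit import *
# reproject robot TCP into images to check calibration
s=r.sense(); print(s['eef_pos'])
for n in F:
    print(n,proj(F[n],[s['eef_pos'],[0,0,0],[400,0,0]]).round(1), F[n]['K'],F[n]['k1'])
f=F['scene'];im=f['color'].copy();u,v=proj(f,s['eef_pos'])[0].round().astype(int)
s=5;I=cv2.resize(im[v-50:v+50,u-60:u+60],None,fx=s,fy=s); cv2.circle(I,(60*s,50*s),4,(255,0,255),1);save('tcp.png',I)
E
```

```text
free z
run [526.66 311.76   0.56  35.18] 1.09
rocker [459.45  59.46   3.78  38.32] 3.79
key [ 472.54 -176.38    0.48   40.01] 1.56
[-102.26683762 -617.76734861  281.26238991]
top [[523.8 259.5]
 [292.3 339.3]
 [245.9 228.8]] [[453.12147022   0.         247.7255321 ]
 [  0.         453.12147022 186.72062106]
 [  0.           0.           1.        ]] -0.12541803004861538
scene [[139.1 304.3]
 [134.5 233.6]
 [224.7 207. ]] [[437.23377229   0.         255.11210116]
 [  0.         437.23377229 193.66289577]
 [  0.           0.           1.        ]] -0.07975695037947479
```

View pics/tcp.png

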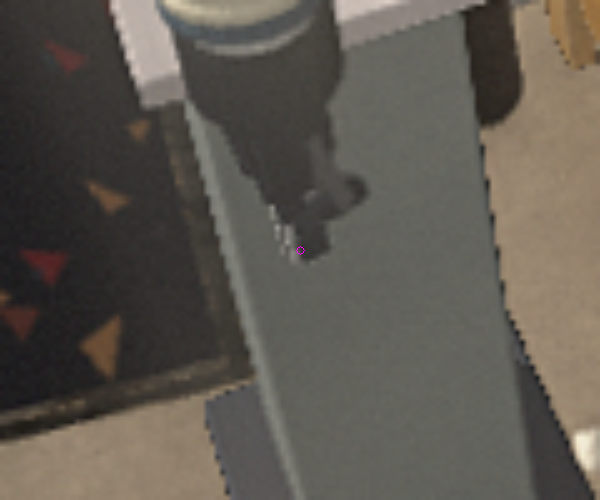

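```bash
python3 - <<'E'
from fit import *
t=[]
for n,(u,v) in(('top',(223,212)),('scene',(232,188))):
    c=F[n]['color'][v-14:v+14,u-14:u+14].astype(float)
    c=np.clip((c/255)**.5*255,0,255).astype(np.uint8)
    t.append(cv2.resize(c,None,fx=14,fy=14,interpolation=cv2.INTER_CUBIC))
save('rk.png',np.hstack(t))
E
```

```text
(no output)
```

View pics/rk.png

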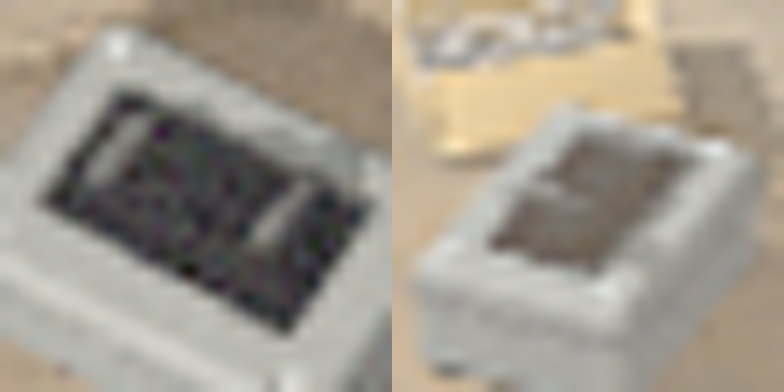

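```bash
python3 - <<'E'
from fit import *
rows=[]
for n,(u,v) in(('top',(223,212)),('scene',(232,188))):
    c=F[n]['color'][v-14:v+14,u-14:u+14].astype(float)
    c=np.clip((c/255)**.5*255,0,255).astype(np.uint8)
    S=14;row=[]
    x,y,a=(456,59.5,.62) if n=='top' else (456,53,.62)
    for raised in(1,-1):
        I=cv2.resize(c,None,fx=S,fy=S,interpolation=cv2.INTER_CUBIC)
        d=np.array([np.cos(a),np.sin(a)]);e=np.array([-d[1],d[0]])
        def P(l,w,z): return [x+l*d[0]+w*e[0],y+l*d[1]+w*e[1],z]
        def draw(Q,col): 
            q=((proj(F[n],Q)-[u-14,v-14]+.5)*S).astype(np.int32); cv2.polylines(I,[q],True,col,1)
        zA,zB=(63,51) if raised==1 else (51,63)
        draw([P(29,14,zA),P(29,-14,zA),P(-29,-14,zB),P(-29,14,zB)],(255,0,0))
        draw([P(30,14,47),P(30,-14,47),P(-30,-14,47),P(-30,14,47)],(0,255,0))
        draw([P(52,38,44),P(52,-38,44),P(-52,-38,44),P(-52,38,44)],(255,255,0))
        row.append(I)
    rows.append(np.hstack(row))
    print(n,proj(F[n],[P(30,0,50),P(-30,0,50)])-[u-14,v-14])
im=np.vstack(rows);save('rk2.png',im,.75)
E
```

```text
top [[ 7.10873189 10.90706721]
 [21.65932407 19.58556285]]
scene [[16.42341509 10.79071314]
 [ 9.63758436 17.64336615]]
```

View pics/rk2.png

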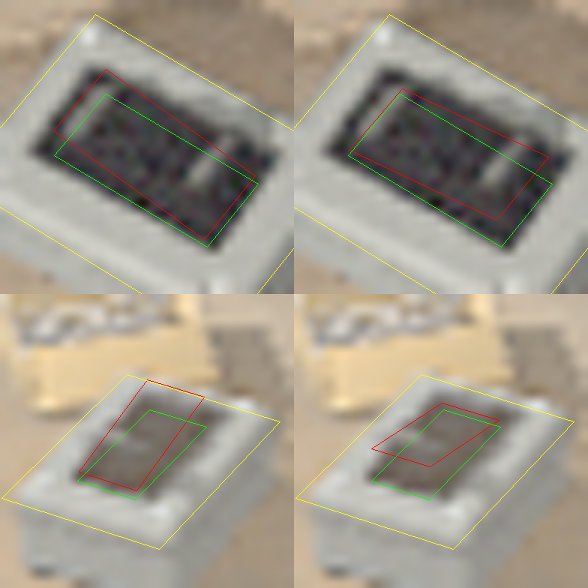

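The rocker's raised end is its -x,-y world end. Both stripe marks fit this in both views, and so does the shadow. The press point is about (440,47). I'll move above it with the yaw turned so the pad width lies across the rocker.

Emit:
play_rows([
  [[0, 0, -5.5], [44, -13, 0], 0],
  [[0, 0, -11], [89, -25, 0], 0],
  [[0, 0, -16.5], [133, -38, 0], 0],
  [[0, 0, -22], [178, -51, 0], 0],
  [[0, 0, -27.5], [222, -64, 0], 0],
  [[0, 0, -33], [267, -76, 0], 0],
  [[0, 0, -38.5], [311, -89, 0], 0],
  [[0, 0, -44], [356, -102, 0], 0],
  [[0, 0, -49.5], [400, -115, 0], 0],
  [[0, 0, -55], [445, -127, 0], 0],
  [[0, 0, -60.5], [489, -140, 0], 0],
  [[0, 0, -66], [513, -179, 0], 0],
  [[0, 0, -71.5], [537, -218, 0], 0],
  [[0, 0, -77], [560, -257, 0], 0],
  [[0, 0, -82.5], [584, -296, 0], 0],
  [[0, 0, -88], [608, -335, 20], 0],
  [[0, 0, -93.5], [632, -374, 50], 0],
  [[0, 0, -99], [655, -413, 80], 0],
  [[0, 0, -104.5], [679, -452, 110], 0],
  [[0, 0, -110], [703, -491, 140], 0],
])

```text
clock: 5.1
eef_pos: [432.8, 36.1, 150.9]
tcp_rot: [3.14, 0.001, 2.206]
contact_force: [0.8, -0.0, -0.1]
opening: 0.004
```

```bash
cat > look.py <<'E'
from fit import *
import sys
tag=sys.argv[1]
s=r.sense();print(s['clock'],s['eef_pos'].round(1),s['tcp_rot'].round(3),s['contact_force'].round(2),s['qpos'].round(2))
for n in('top','scene'):
    f=r.grab_frame(n); pickle.dump(f,open(n+'.pkl','wb')); p=r.sense()['eef_pos']; u,v=proj(f,p)[0].round().astype(int)
    c=f['color'][max(v-50,0):v+50,max(u-50,0):u+50]; I=cv2.resize(c,None,fx=5,fy=5,interpolation=cv2.INTER_CUBIC)
    cv2.circle(I,((min(u,50))*5,(min(v,50))*5),3,(255,0,255),1); print(n,'crop origin',u-50,v-50)
    if n=='top':A=I
save('look%s.png'%tag,np.hstack([A,I]),.79)
E
python3 look.py a
```

```text
5.1 [432.8  36.1 150.9] [3.140e+00 1.000e-03 2.206e+00] [ 0.84 -0.01 -0.05] [ 0.08  0.16  2.1  -0.    0.88 -0.55]
top crop origin 180 152
scene crop origin 177 123
```

View pics/looka.png

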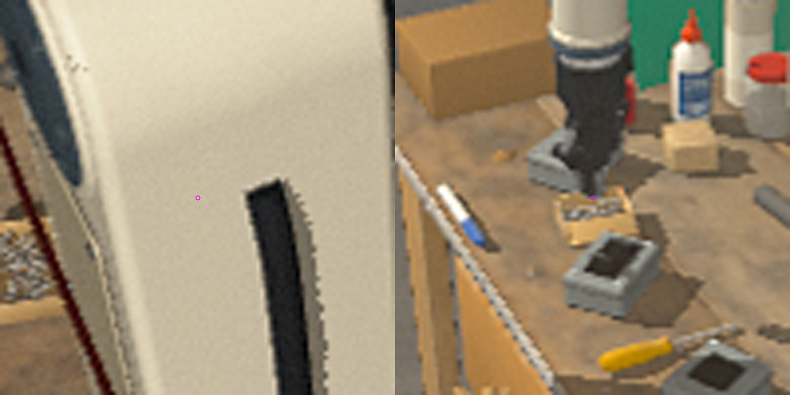

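```bash
python3 - <<'E'
from h import *
s=r.sense();print(s['clock'],s['eef_pos'].round(1),s['tcp_rot'].round(3))
p=s['eef_pos'];a=s['tcp_rot'][2]
d=np.array([440,47])-p[:2];print(d@[np.cos(a),np.sin(a)],d@[np.sin(a),-np.cos(a)],p[2]-72)
E
```

```text
5.2 [431.5  38.  148.8] [-3.139e+00 -3.000e-03  2.209e+00]
2.223657477404634 12.190331382619211 76.78331069264047
```

Emit:
play_rows([
  [[0, 0, 0], [2, 12, 35], 0],
  [[0, 0, 0], [2, 12, 70], 0],
  [[0, 0, 0], [2, 12, 77], 0],
  [[0, 0, 0], [2, 12, 77], 0],
  [[0, 0, 0], [2, 12, 77], 0],
])

```text
clock: 5.7
eef_pos: [440.5, 46.3, 73.0]
tcp_rot: [-3.14, -0.002, 2.208]
contact_force: [-1.1, 0.8, 1.0]
opening: -0.002
```

```bash
python3 look.py b; python3 - <<'E'
from h import *
f=pickle.load(open('scene.pkl','rb'))
p=r.sense()['eef_pos'];print(p,proj(f,p))
u,v=proj(f,p)[0].round().astype(int)
c=f['color'][v-20:v+20,u-25:u+25].astype(float);c=((c/255)**.6*255).astype(np.uint8);save('lb.png',c,14)
print(u-25,v-20)
E
```

```text
5.7 [440.5  46.3  73. ] [-3.140e+00 -2.000e-03  2.208e+00] [-1.1   0.83  1.02] [ 0.1   0.31  2.14  0.    0.69 -0.54]
top crop origin 178 162
scene crop origin 178 135
[440.85619031  46.48533679  73.31489492] [[228.40642891 185.48114298]]
203 165
```

View pics/lb.png

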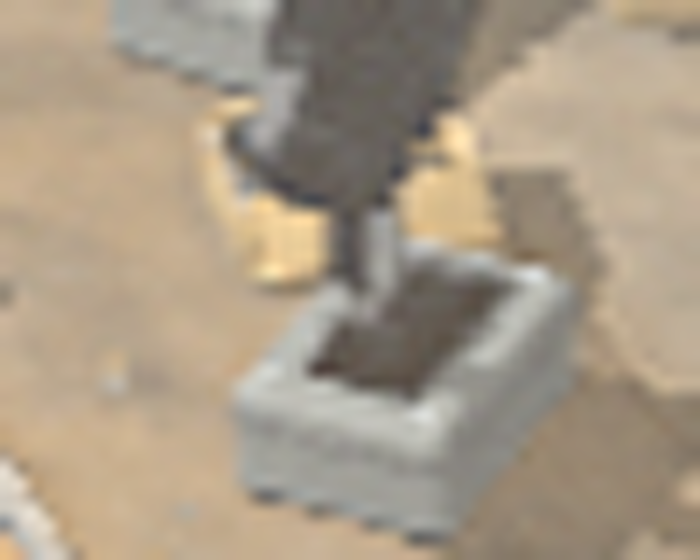

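```bash
python3 - <<'E'
from h import *
f=pickle.load(open('scene.pkl','rb'))
for c in[(305,370),(415,395),(515,285),(400,250),(409,325),(370,310)]:
    q=np.array(c)/14-.5+[203,165]; print(c,onz(f,q,47)[:2].round(1),onz(f,q,73)[:2].round(1))
print((proj(f,[[440,47,60],[440,47,73],[437,42,60],[440,47,52]])+.5-[203,165])*14)
E
```

```text
(305, 370) [422.1  50.9] [408.3  17.2]
(415, 395) [447.7  23.3] [433.2  -9.8]
(515, 285) [501.6  64.2] [485.9  30.1]
(400, 250) [476.6  98.7] [461.5  63.9]
(409, 325) [461.8  58.9] [447.  25.]
(370, 310) [454.  72.] [439.5  37.8]
[[360.700842   328.32345974]
 [359.55186707 294.40955842]
 [358.46070919 338.97473591]
 [361.40432172 349.06119983]]
```

Emit:
play_rows([
  [[0, 0, 0], [0, 2.5, 5], 0],
  [[0, 0, 0], [0, 2.5, 10], 0],
  [[0, 0, 0], [0, 2.5, 13], 0],
  [[0, 0, 0], [0, 2.5, 15], 0],
  [[0, 0, 0], [0, 2.5, 17], 0],
  [[0, 0, 0], [0, 2.5, 19], 0],
  [[0, 0, 0], [0, 2.5, 20.5], 0],
  [[0, 0, 0], [0, 2.5, 20.5], 0],
])

```text
clock: 6.6
eef_pos: [442.4, 47.8, 52.7]
tcp_rot: [-3.14, -0.002, 2.208]
contact_force: [-2.9, -1.9, 3.5]
opening: -0.001
```

```bash
python3 -c "
from h import *
s=r.sense();print(s['eef_pos'],s['contact_force'])"
```

```text
[442.42864747  47.84657306  52.65951995] [-2.94329496 -1.89471332  3.46619147]
```

Emit:
play_rows([
  [[0, 0, 0], [0, 0, 1], 0],
  [[0, 0, 0], [0, 0, 1.5], 0],
  [[0, 0, 0], [0, 0, 2], 0],
  [[0, 0, 0], [0, 0, 2], 0],
])

```text
clock: 7.0
eef_pos: [442.6, 47.9, 52.0]
tcp_rot: [-3.141, -0.002, 2.208]
contact_force: [-7.1, -0.6, 28.8]
opening: -0.002
```

Emit:
play_rows([
  [[0, 0, 0], [0, 0, -20], 0],
  [[0, 0, 0], [0, 0, -60], 0],
  [[0, 0, 0], [0, 0, -100], 0],
])

```text
clock: 7.3
eef_pos: [442.2, 47.9, 152.7]
tcp_rot: [-3.139, -0.002, 2.208]
contact_force: [0.1, 0.2, 0.1]
opening: -0.001
```

```bash
python3 - <<'E'
from h import *
f=r.grab_frame('scene');pickle.dump(f,open('scene.pkl','wb'))
L=[]
for (u,v) in((232,188),(258,220)):
    c=f['color'][v-14:v+14,u-14:u+14].astype(float);L.append(((c/255)**.5*255).astype(np.uint8))
save('rk3.png',np.hstack(L),14)
s=r.sense();print(s['clock'],s['eef_pos'],s['tcp_rot'],s['contact_force'])
p=s['eef_pos'];a=s['tcp_rot'][2]
d=np.array([471,-180])-p[:2];print(d@[np.cos(a),np.sin(a)],d@[np.sin(a),-np.cos(a)],p[2]-72)
E
```

```text
7.35 [445.78394895  48.21478867 158.60939794] [3.13640490e+00 1.90250996e-03 2.20788078e+00] [3.88843393 0.99616057 4.98763071]
-198.44656957572593 -115.48505540326558 86.60939794191691
```

View pics/rk3.png

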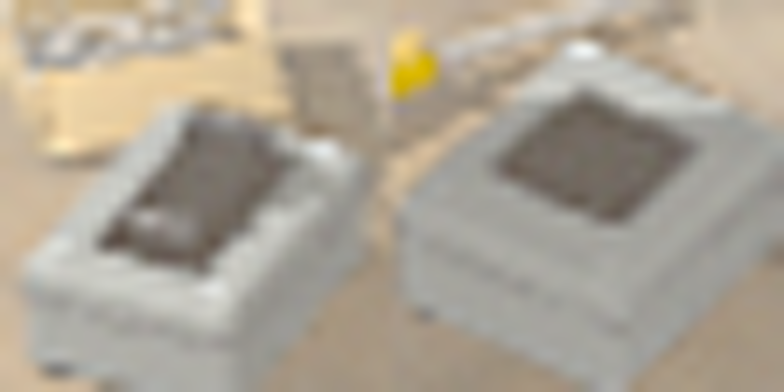

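```bash
python3 - <<'E'
from h import *
f=r.grab_frame('top');pickle.dump(f,open('top.pkl','wb'))
u,v=285,190
c=f['color'][v-28:v+28,u-28:u+28];c=((c/255)**.6*255).astype(np.uint8);save('kt.png',c,10)
g=pickle.load(open('scene.pkl','rb'))
for z in(47,50,54): print(z,onz(g,(258.1,216.7),z))
m=(f['color'].max(2)<60).astype(np.uint8)
k,lab,st,ce=cv2.connectedComponentsWithStats(m,connectivity=4)
for i in range(1,k):
    if abs(ce[i]-[u,v]).max()<25 and st[i,4]>8: print(st[i],ce[i],[onz(f,ce[i],z)[:2].round(1) for z in(47,52)])
E
```

```text
47 [ 473.24443444 -176.21077036   47.        ]
50 [ 471.51119617 -179.50190281   50.        ]
54 [ 469.20021181 -183.8900794    54.        ]
[306 168   7   3  11] [308.90909091 169.09090909] [array([ 525.2, -286.5]), array([ 522.1, -284.4])]
[279 182  17  16 159] [286.18238994 189.23899371] [array([ 473.6, -176. ]), array([ 470.7, -174.4])]
[296 194   6   7  17] [298.47058824 197.52941176] [array([ 427.4, -202.2]), array([ 424.6, -200.4])]
[280 199  16   9  50] [287.1  203.78] [array([ 417.8, -155.7]), array([ 415. , -154.1])]
```

View pics/kt.png

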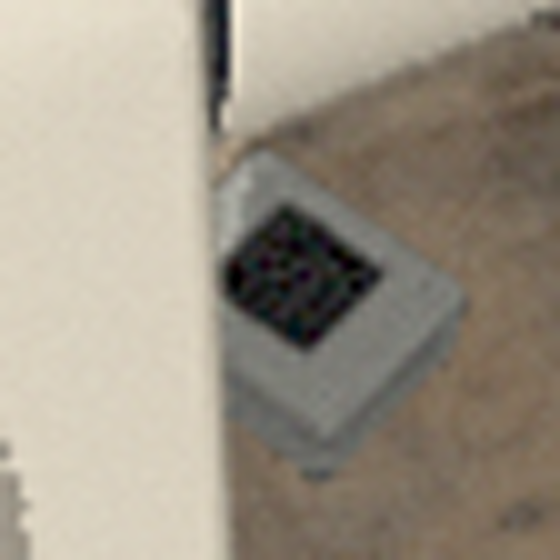

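```bash
python3 - <<'E'
from h import *
s=r.sense();p=s['eef_pos'];a=s['tcp_rot'][2];print(p,a)
d=np.array([473,-176])-p[:2];print(d@[np.cos(a),np.sin(a)],d@[np.sin(a),-np.cos(a)],p[2]-68)
E
```

```text
[446.06094658  48.22788992 156.39406043] 2.2078998040097932
-196.26457680267916 -111.73215789468364 88.39406043196774
```

Emit:
play_rows([
  [[0, 0, 0], [-39, -22, 0], 0],
  [[0, 0, 0], [-78, -45, 0], 0],
  [[0, 0, 0], [-117, -67, 0], 0],
  [[0, 0, 0], [-156, -89, 10], 0],
  [[0, 0, 0], [-196, -112, 30], 0],
  [[0, 0, 0], [-196, -112, 60], 0],
  [[0, 0, 0], [-196, -112, 84], 0],
  [[0, 0, 0], [-196, -112, 84], 0],
  [[0, 0, 0], [-196, -112, 84], 0],
])

```text
clock: 8.3
eef_pos: [472.8, -175.5, 71.9]
tcp_rot: [3.136, 0.001, 2.208]
contact_force: [-0.5, 0.4, 0.7]
opening: 0.003
```

```bash
python3 look.py c
```

```text
8.3 [ 472.8 -175.5   71.9] [3.136e+00 1.000e-03 2.208e+00] [-0.48  0.43  0.66] [-0.36  0.39  2.02  0.01  0.73 -1.  ]
top crop origin 237 135
scene crop origin 208 162
```

View pics/lookc.png

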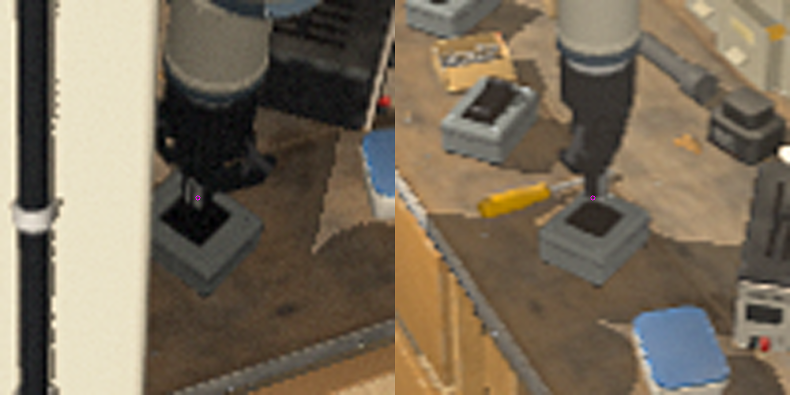

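Emit:
play_rows([
  [[0, 0, 0], [0, 0, 6], 0],
  [[0, 0, 0], [0, 0, 12], 0],
  [[0, 0, 0], [0, 0, 15], 0],
  [[0, 0, 0], [0, 0, 17], 0],
  [[0, 0, 0], [0, 0, 19], 0],
  [[0, 0, 0], [0, 0, 21], 0],
  [[0, 0, 0], [0, 0, 22], 0],
  [[0, 0, 0], [0, 0, 22.5], 0],
  [[0, 0, 0], [0, 0, 22.5], 0],
])

```text
clock: 9.3
eef_pos: [474.2, -175.7, 50.6]
tcp_rot: [3.134, 0.004, 2.209]
contact_force: [0.2, -0.0, 0.1]
opening: -0.0
```

Emit:
play_rows([
  [[0, 0, 0], [0, 0, 1], 0],
  [[0, 0, 0], [0, 0, 1.5], 0],
  [[0, 0, 0], [0, 0, 2], 0],
  [[0, 0, 0], [0, 0, 2], 0],
])

```text
clock: 9.7
eef_pos: [474.4, -175.8, 49.8]
tcp_rot: [3.134, 0.004, 2.208]
contact_force: [-5.5, 1.6, 20.1]
opening: 0.002
```

Emit:
play_rows([
  [[0, 0, 0], [0, 0, -25], 0],
  [[0, 0, 0], [0, 0, -65], 0],
  [[0, 0, 0], [0, 0, -100], 0],
  [[0, 0, 0], [33, 32, -110], 0],
  [[0, 0, 0], [66, 63, -110], 0],
  [[0, 0, 0], [98, 95, -110], 0],
  [[0, 0, 0], [131, 127, -110], 0],
  [[0, 0, 0], [164, 159, -110], 0],
  [[0, 0, 0], [197, 190, -110], 0],
  [[0, 0, 0], [230, 222, -110], 0],
  [[0, 0, 0], [263, 254, -110], 0],
  [[0, 0, 0], [295, 285, -110], 0],
  [[0, 0, 0], [328, 317, -100], 0],
  [[0, 0, 0], [361, 349, -90], 0],
  [[0, 0, 0], [361, 349, -80], 0],
  [[0, 0, 0], [361, 349, -80], 0],
])

```text
clock: 11.3
eef_pos: [538.1, 322.3, 129.0]
tcp_rot: [3.137, 0.004, 2.211]
contact_force: [-0.2, -0.1, -1.1]
opening: 0.001
```

```bash
python3 look.py d; python3 - <<'E'
from h import *
f=pickle.load(open('scene.pkl','rb'));L=[]
for (u,v) in((258,220),(232,188),(222,162)):
    c=f['color'][v-14:v+14,u-14:u+14].astype(float);L.append(((c/255)**.5*255).astype(np.uint8))
save('k3.png',np.hstack(L),9)
s=r.sense();p=s['eef_pos'];a=s['tcp_rot'][2];print(p,a)
d=np.array([540,322])-p[:2];print(d@[np.cos(a),np.sin(a)],d@[np.sin(a),-np.cos(a)],p[2])
E
```

```text
11.3 [538.1 322.3 129. ] [3.137 0.004 2.211] [-0.23 -0.12 -1.05] [ 0.54  0.46  1.72 -0.    0.96 -0.1 ]
top crop origin 87 154
scene crop origin 173 92
[538.7740671  321.02747327 130.48561993] 2.208394578428866
0.05169446381576249 1.5639844651017198 130.4856199303616
```

View pics/lookd.png

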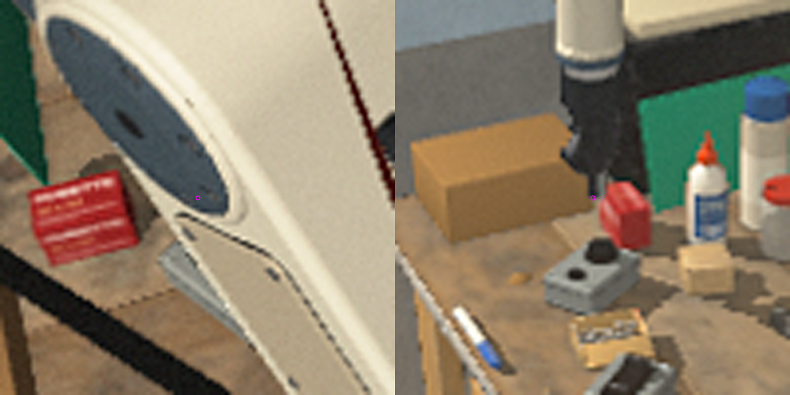

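View pics/k3.png

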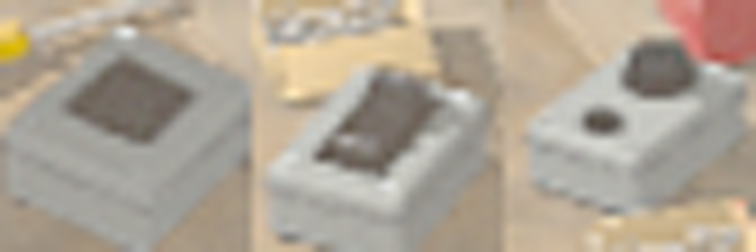

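```bash
python3 - <<'E'
from h import *
f=pickle.load(open('scene.pkl','rb'))
I=cv2.resize(f['color'][135:185,190:250],None,fx=12,fy=12,interpolation=cv2.INTER_CUBIC)
t=np.linspace(0,6.3,40)
for c,col in(((540,322),(255,0,0)),((540,316),(0,255,0))):
    for z in (61,):
        q=((proj(f,np.c_[c[0]+18*np.cos(t),c[1]+18*np.sin(t),0*t+z])+.5-[190,135])*12).astype(np.int32);cv2.polylines(I,[q],True,col,1)
save('rb.png',I)
E
```

```text
(no output)
```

View pics/rb.png

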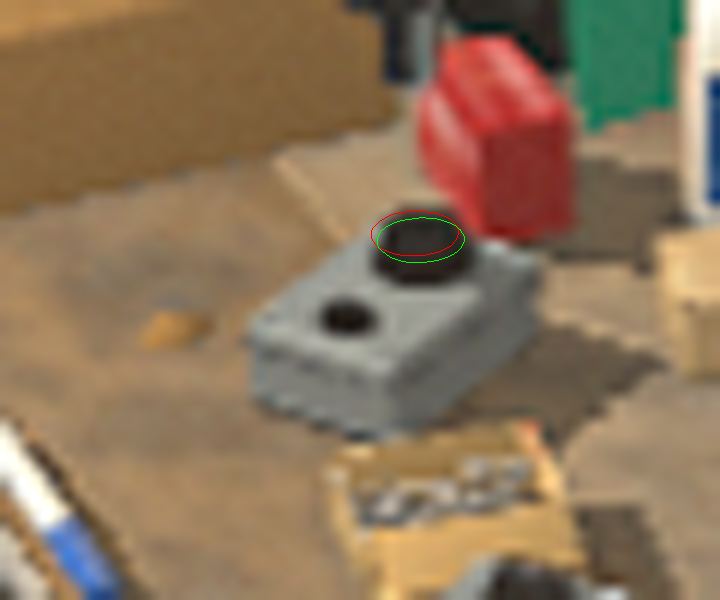

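Emit:
play_rows([
  [[0, 0, 0], [-2, 1, 30], 0],
  [[0, 0, 0], [-2, 1, 50], 0],
  [[0, 0, 0], [-2, 1, 62], 0],
  [[0, 0, 0], [-2, 1, 67], 0],
  [[0, 0, 0], [-2, 1, 70], 0],
  [[0, 0, 0], [-2, 1, 72], 0],
  [[0, 0, 0], [-2, 1, 74], 0],
  [[0, 0, 0], [-2, 1, 75], 0],
  [[0, 0, 0], [-2, 1, 75], 0],
])

```text
clock: 12.3
eef_pos: [541.8, 320.1, 56.1]
tcp_rot: [3.135, 0.005, 2.209]
contact_force: [0.9, -2.1, 3.5]
opening: -0.001
```

Emit:
play_rows([
  [[0, 0, 0], [0, 0, 1], 0],
  [[0, 0, 0], [0, 0, 2], 0],
  [[0, 0, 0], [0, 0, 3], 0],
  [[0, 0, 0], [0, 0, 3.5], 0],
  [[0, 0, 0], [0, 0, 3.5], 0],
  [[0, 0, 0], [0, 0, 3.5], 0],
])

```text
clock: 12.9
eef_pos: [542.0, 320.2, 53.8]
tcp_rot: [3.134, 0.005, 2.209]
contact_force: [-3.7, -4.9, 15.8]
opening: -0.003
```

```bash
python3 look.py e; python3 - <<'E'
from h import *
f=pickle.load(open('scene.pkl','rb'));L=[]
for (u,v) in((258,220),(232,188),(222,162)):
    c=f['color'][v-14:v+14,u-14:u+14].astype(float);L.append(((c/255)**.5*255).astype(np.uint8))
save('k4.png',np.hstack(L),9)
s=r.sense();print(s['eef_pos'],s['contact_force'])
E
```

```text
12.9 [542.  320.2  53.8] [3.134 0.005 2.209] [-3.73 -4.86 15.84] [ 0.53  0.56  1.75 -0.01  0.82 -0.1 ]
top crop origin 91 165
scene crop origin 175 105
[541.95141222 320.22800193  53.80881344] [-3.95186902 -4.94856582 16.82239226]
```

View pics/k4.png

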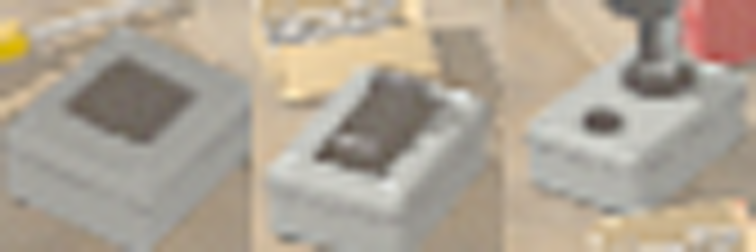

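The button is on its stop: z is 53.8 mm and the push is about 16 N. The crop at right shows the fingers on the large button and the small one clear. The rocker is tipped over and no box has moved.

```bash
python3 -c "
from h import *
print(r.sign_off())
s=r.sense();print(s['clock'],s['eef_pos'],s['contact_force'])"
```

```text
the job is handed in; nothing more can be done
None
the job is handed in; nothing more can be done
```

I pressed the three controls in the order you gave and handed the job in at about 12.9 s, with the closed fingers still holding the large round button down. The hand-in gave no verdict.

| Control | Fingertip height at the stop | Push at the stop |
|---|---|---|
| Rocker, raised end | 52.0 mm (52 expected) | about 29 N |
| Square key | 49.8 mm (50 expected) | about 20 N |
| Large round button | 53.8 mm (54 expected) | about 16 N, still held |

- **Last pictures:** the rocker is tipped over, the small round button is untouched, and the boxes look unmoved. I did not check the bystanders separately at the end.
- **Key:** only the force and height show it is in. The picture is too coarse to show the 6 mm of travel, and one force reading on the way down was close to zero, before the final push met the stop.
- **Disagreements:** the two cameras differed by up to about 12 mm on the run box and 8 mm on the rocker box. The networks' silhouettes fitted badly, so I used my own corner and dark-patch measurements. The contact heights then came out within 0.2 mm of those in the description.

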